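Shut and cotter-lock the herb mill

TASK

Swing the herb mill's raised lid down until it is fully shut, then lock it with the spring cotter that lies on the table: from the front of the mill, push the cotter's straight leg through the cross hole of the upright pin until its bow snaps over the pin, and let go of it. Leave the dish, the jade stone, the incense holder and the pan where they stand.

Things in the scene. Friction and masses are not known exactly. Their poses are not given: they have to be found in the camera images.
- mill: Herb mill fixed to the table: aluminium drum 170 mm across, top 97 mm above the table, on a black foot 196 mm across. Origin: centre of its underside; z up, its front is its -x side (towards the robot). At the front a bracket carries an upright round steel pin, 22 mm thick, axis 115 mm in front of the drum's axis, top 134 mm above the table. Nothing stands over 20 mm in front of the pin's axis.
- hole (a point): Centre of the pin's cross hole, on the pin's axis, 114 mm above the table; axes as the mill's. The hole, 9 mm wide (y) and 8 mm high, runs straight through the pin along the mill's x; its mouths are slightly widened sideways. The cotter is pushed in towards +x.
- lid (a joint): Angle of the lid, rad: 0 fully shut (level, resting on its stop), grows as the front of the lid swings up; most 1.2. The hinge is stiff, so the lid stays where it is left; a downward push of 2 to 10 N near its front shuts it.
- lid_hinge (a point): Point on the lid's hinge axis (parallel to the mill's y), at the rear of the mill, 100 mm behind the drum's axis and 101 mm above the table. Fixed to the mill.
- lid_press (a point): Point on the top face of the steel lid on its middle line, 155 mm from the hinge axis; moves with the lid. The lid is a disc 172 mm across and 8 mm thick with a forked tongue at the front that straddles the pin; shut, its top is 105 mm above the table.
- clip: Spring cotter (R-clip), about 65 g, 5 mm steel wire, lying flat. Origin: under the centre of its upright brass finger tab (22 mm along x, 12 mm along y, 22 mm high), to be gripped across y. x runs along the straight leg to its tip, z up; leg axis 2.5 mm above the underside. The springy bow leg lies on the leg's +y side, up to 21 mm off, ending 98 mm from the tab's centre; a coil joins both 20 to 33 mm from it.
- clip_tab (a point): Centre of the finger tab, 11 mm above the cotter's underside.
- clip_tip (a point): End of the straight leg, on its axis, 104 mm from the tab's centre; the last 6 mm are thinned to 3 mm.
- clip_seat (a point): Point on the straight leg's axis, 66 mm from the tab's centre, that lies at the centre of the pin's hole when the cotter is home and the bow hugs the pin.
- clip_nub (a point): Inward bend of the bow leg, 76 mm along x from the tab's centre, 7 mm beside the leg's axis when relaxed; it must ride over the pin's side to the pin's far side. The push needed rises to some 4 to 10 N, then the bow closes and pulls the cotter on over the last few mm.
- clip_bow (a joint): Angle by which the bow leg is spread, rad: 0 relaxed, 0.08 to 0.14 as the nub passes the pin's widest place, near 0 to 0.05 when snapped home. Spring 3 N m/rad.
- dish: White porcelain bowl, 130 mm across, 40 mm high; a bystander. Origin: centre of its underside.
- stone: Jade grinding stone, a pestle-like knob 72 mm across, 82 mm high; a bystander. Origin: centre of its underside.
- holder: Brass incense holder, 84 mm across, 45 mm high; a bystander. Origin: centre of its underside.
- pan: Copper pan 150 mm across, 50 mm high, with a rattan handle along its +x to 209 mm from its centre; a bystander. Origin: centre of its underside.
Not all that is in view belongs to the job. Of the things shaped like the clip, the steel one is meant.

How it is judged:
On the way, in this order (a step that is already met when the one before it is completed fails the run):
1. the lid is shut (value of joint lid below 0.05 rad), for 0.2 s.
2. with the lid shut, the straight leg's tip has come out of the far side of the pin's hole (value of joint lid below 0.05 rad and x of clip_tip in the frame of hole above 0.012 m and y of clip_tip in the frame of hole between -0.008 and 0.008 m and z of clip_tip in the frame of hole between -0.008 and 0.008 m), for 0.05 s.
At the end, for the whole second after the job is handed in: Lid shut (under 0.05 rad); cotter leg through the hole from the front, seat point within 5 mm of the hole centre (6 mm beyond), leg within 0.3 rad of the hole (droop allowed); bow bend past the pin's middle, bow closed again (under 0.06 rad); cotter released, at rest (value of joint lid below 0.05 rad and x of clip_seat in the frame of hole between -0.005 and 0.006 m and y of clip_seat in the frame of hole between -0.005 and 0.005 m and z of clip_seat in the frame of hole between -0.005 and 0.005 m and x of clip_tab in the frame of hole below -0.05 m and x of clip_nub in the frame of hole above 0.004 m and value of joint clip_bow below 0.06 rad and angle between the x axis of clip and the x axis of mill, either way round below 0.3 rad and linear speed of clip below 0.03 m/s); the robot touches nothing.
It fails at once if the white porcelain bowl is moved more than 30 mm (distance of dish from where it was at the start of the episode above 0.03 m).
It fails at once if the jade grinding stone is moved more than 30 mm (distance of stone from where it was at the start of the episode above 0.03 m).
It fails at once if the brass incense holder is moved more than 30 mm (distance of holder from where it was at the start of the episode above 0.03 m).
It fails at once if the copper pan is moved more than 30 mm (distance of pan from where it was at the start of the episode above 0.03 m).
It also fails if it takes over 51 s, if anything falls off the work surface, if the arm or the gripper's body presses on something with over 40 N, if the wrist force passes 120 N, or if a joint passes its speed limit or range.

ROBOT

A 6-joint arm with a two-finger parallel gripper is mounted at the origin on the work surface. World frame = base frame: x ahead of the robot, y to its left, z up, the work surface at z = 0. Lengths are in m, angles in rad, forces in N, time in s.
With the tool pointing down it reaches from about 0.35 to 0.725 m from the base axis. Payload 4.3 kg.
Tool frame: the origin (TCP) lies between the finger pads; the fingertips stand r.finger_overhang ahead of it and the grasp point (between the pads) lies 8 mm behind it (r.finger_overhang is the distance from the TCP to the fingertips, in m); z points along the fingers, y is the line along which they close (so a half turn about z gives the same grasp; the last joint's range is limited). The gripper opens to 85 mm and grips with 20 to 120 N. Pads are 22 mm wide; open, the fingers measure 114 mm over their backs; the gripper's body (76 mm by 85 mm) begins 54 mm behind the grasp point. The pads swing forward as they close: fully open they stand 13 mm farther back than shut.
Start: joints at [-1.37, 0.377, 0.081, 1.274, 0, 1.46], TCP at [0.176, -0.547, 0.242] pointing down, gripper open.
Joint ranges: [-2.72, 2.72], [-0.84, 1.66], [-1.02, 1.22], [-1.77, 2.12], [-1.37, 1.28], [-3.14, 3.14]. Speed limits (rad/s): [2.57, 2.57, 3.14, 3.14, 3.14, 3.14].

INTERFACE

Orientations are given as a rotation vector (axis times angle).
In Python, from station import r, cams gives the robot as it stands.
- The arm moves only by the tool drive_tool, never from a script. Its arguments are lists of equal length, an entry for each row: "travel": the shift along the world's x, y, z in cm, a list of three; "rot": the turn, a rotation vector about the world's x, y, z in rad, a list of three; "jaw": the finger opening in cm, from 0 to 8.54. A call has 1 to 12 rows; each row is the pose to reach, as a shift and turn from the pose commanded when the call began; what a row does not reach only later rows make up. A row lasts 1/8 s, in which the tool goes at most 62.5 mm and 10.7 degrees, less where a joint would pass 70% of its speed; a pose out of reach is approached as far as the arm can. A call with a gripper value outside its range is refused whole. The fingers move at their own pace and stop on an object; "squeeze" is the grip in N (left out, the last holds). Time passes only in rows, so rows that repeat a pose let the fingers close. It gives the time, the measured TCP pose, the force, the opening and the grip force at its end, in the units of the state.
- r.state(): the state, without advancing time (a new reading comes with each control period).
- cams.snapshot(name): name is "scene" or "top" or "wrist"; returns a dict with "img" (384x512x3 uint8, blue, green, red), "depth" (384x512 float32, m along the optical axis (not along the pixel's ray), 0 where there is no reading), "K" (3x3 intrinsics, pixels), "cam_to_world" (4x4, takes a point from camera to world coordinates). Camera axes: x right, y down, z forward; pixel columns grow to the right and rows downward; lengths in m; the calibration is good to about 2 mm. A picture is of the moment at which its call begins.
- r.sign_off(): hands the job in; it is judged then, once.
The state is a dict: "t": time; "joints": joint angles; "joint_velocities": joint speeds; "joint_torque": joint torques, N m; "ee_pos": TCP position; "tcp_rot": TCP orientation; "ft_force": force on the tool from outside, world axes, zero at the start; "wrist_torque": the same for the moment, N m; "opening": finger opening in m; "grip_force": force on a finger pad.
Only numpy, scipy, OpenCV 4.12 (cv2) and the standard library are available. Lean on these libraries where they do the work, as an engineer would, in place of code of your own. Each camera call takes 0.05 s, during which the arm holds its last target. There are 200 camera calls.

## Working session

There is one attempt and no reset: what is moved stays moved. The work goes in short steps, Python scripts to look and compute and a tool call to move; the robot and the scene stay as the last step left them, time stands still between calls to the robot, and variables do not carry over. Pictures are saved under pics/ and viewed, at most 10 in all, crops included, and the job is handed in when it is done.

Besides the shell and the picture viewer there is one more tool, called after "Request:" by a JSON object that holds its "op" and its "data", one argument or row to a line. drive_tool: Moves the arm, as the interface text tells. Its arguments: {"type":"object","properties":{"travel":{"type":"array"},"rot":{"type":"array"},"jaw":{"type":"array"},"squeeze":{"type":"number"}},"required":["travel","rot","jaw"]}

```bash
mkdir -p pics; ls
cat > h.py <<'E'
import numpy as np, cv2
from station import r, cams
def snap(n):
    s=cams.snapshot(n); np.savez('/tmp/%s.npz'%n,**s); return s
def load(n): return dict(np.load('/tmp/%s.npz'%n))
def pt(s,u,v,z=None,w=1):
    """pixel -> world; by depth or on plane z"""
    K,T=s['K'],s['cam_to_world']
    d=np.linalg.inv(K)@[u,v,1]
    if z is None:
        p=s['depth'][int(v)-w:int(v)+w+1,int(u)-w:int(u)+w+1]; p=p[p>0]; k=np.median(p)
    else: k=(z-T[2,3])/(T[:3,:3]@d)[2]
    return T[:3,:3]@(d*k)+T[:3,3]
def proj(s,p):
    T=s['cam_to_world']; c=T[:3,:3].T@(np.array(p)-T[:3,3]); q=s['K']@c; return q[:2]/q[2]
E
python3 - <<'E'
from h import *
a=snap('scene');b=snap('top')
cv2.imwrite('pics/1.png',cv2.resize(a['img'],(800,600)))
cv2.imwrite('pics/2.png',cv2.resize(b['img'],(800,600)))
for s in(a,b): print(s['cam_to_world'].round(3))
print(r.state(), r.finger_overhang)
E
```

```text
pics
[[-0.42   0.712 -0.562  1.489]
 [ 0.907  0.324 -0.268  0.428]
 [-0.009 -0.623 -0.783  1.38 ]
 [ 0.     0.     0.     1.   ]]
[[ 0.008 -0.984  0.181  0.356]
 [-1.    -0.008  0.002 -0.037]
 [-0.    -0.181 -0.984  1.261]
 [ 0.     0.     0.     1.   ]]
{'t': 0.1, 'joints': array([-1.37028325e+00,  3.78028712e-01,  7.97458627e-02,  1.27439941e+00,
       -1.02714006e-05,  1.46049082e+00]), 'joint_velocities': array([-0.00157098, -0.00272775,  0.00143342, -0.00100802, -0.0002112 ,
        0.00099037]), 'joint_torque': array([ 1.86477198e-03, -4.64693642e+01,  2.70583159e+01,  1.21406026e-02,
       -3.67656173e-05, -6.40679488e-06]), 'ee_pos': array([ 0.1757412 , -0.54687974,  0.24142691]), 'tcp_rot': array([-3.10187014e+00, -4.85978237e-01,  1.49599349e-04]), 'ft_force': array([ 0.6911329 , -0.11322144, -0.33264915]), 'wrist_torque': array([ 0.00925673,  0.04025341, -0.05030541]), 'grip_force': 0.0, 'opening': 0.08532918659860865} 0.011
```

View pics/1.png

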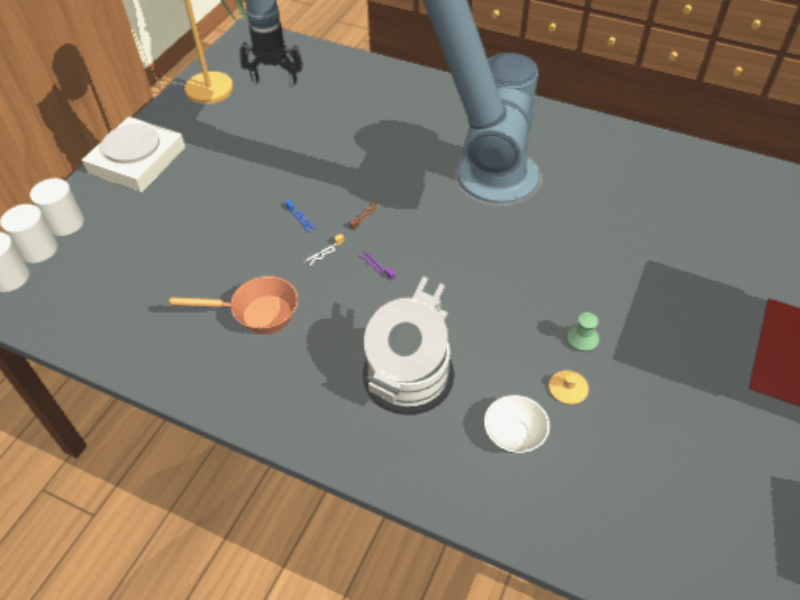

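View pics/2.png

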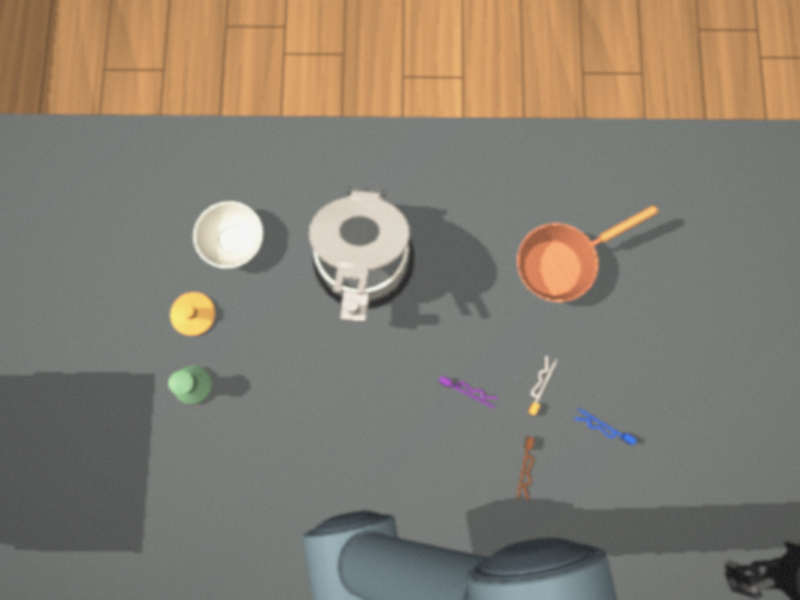

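Four cotter-shaped things lie in the top picture: purple (468,390), steel-grey with a brass tab (542,385), blue (605,425) and rust brown (526,465). The grey one with the brass tab fits the description. The mill's lid is raised at (358,232), and its pin is at about (354,306). Next is one enlarged crop to confirm.

Run:
```python
from h import *
b=load('top')['img']; 
c1=cv2.resize(b[220:275,320:375],(500,500),interpolation=cv2.INTER_CUBIC) # scale 9.09
c2=cv2.resize(b[115:215,190:275],None,fx=5,fy=5,interpolation=cv2.INTER_CUBIC)[:, :]
c2=cv2.resize(b[160:220,205:238],(275,500),interpolation=cv2.INTER_CUBIC) #8.33
cv2.imwrite('pics/3.png',np.hstack([c1,c2]))
```

```text
(no output)
```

View pics/3.png

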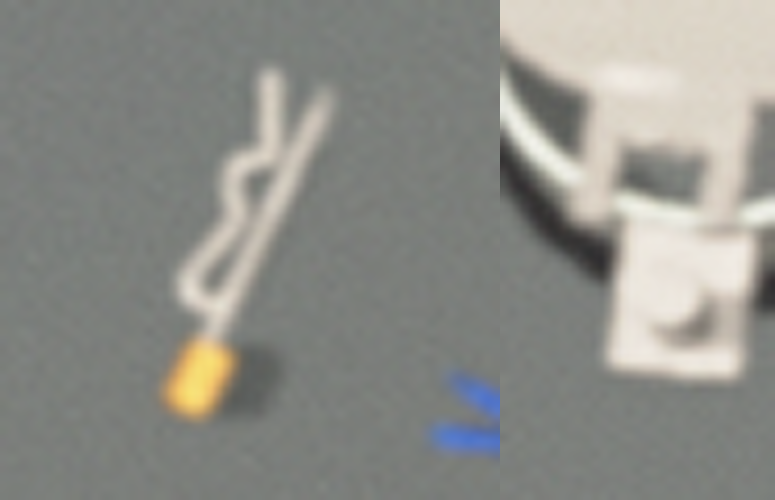

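The crop shows a grey steel wire cotter with its brass tab at (200,378), its leg tip at (328,92) and its bow on the left (+y). This is the one meant. The pin top is at (676,295).

Run:
```python
from h import *
b=load('top');a=load('scene')
c=lambda x,y:(320+x/9.09-.5,220+y/9.09-.5)
m=lambda x,y:(205+(x-500)/8.33-.5,160+y/8.33-.5)
tab=pt(b,*c(200,378),.011); tip=pt(b,*c(328,92),.0025); mid=pt(b,*c(222,325),.0025)
print('tab',tab,'tip',tip,np.linalg.norm((tip-tab)[:2]),'yaw',np.arctan2(*(tip-tab)[1::-1]),np.arctan2(*(tip-mid)[1::-1]))
pin=pt(b,*m(676,295),.134);print('pin',pin, 'depth', pt(b,*m(680,292)))
for q in((610,370),(742,378),(618,230),(755,235)): print('plate',pt(b,*m(*q)))
# lid plane and hinge
g=.64
for u,v in((350,192),(382,195),(366,196)): print('hinge',pt(b,u*g,v*g,.105),pt(b,u*g,v*g))
L=[(330,225),(385,225),(330,250),(390,250),(360,260),(350,212),(368,212),(345,270),(362,272)]
for u,v in L: print('lid',pt(b,u*g,v*g).round(4))
```

```text
tab [ 0.39306546 -0.27125575  0.011     ] tip [ 0.48490639 -0.31649912  0.0025    ] 0.10238026688467337 yaw -0.45773228698037327 -0.45068315254546487
pin [0.56122288 0.0561012  0.134     ] depth [0.56229423 0.05488118 0.1335362 ]
plate [5.58149863e-01 9.00418523e-02 4.42616597e-04]
plate [0.54258058 0.03768769 0.08307905]
plate [0.60025166 0.08412357 0.04440629]
plate [0.59091174 0.03419492 0.08436511]
hinge [0.77297785 0.06780074 0.105     ] [0.77330298 0.06788248 0.10409822]
hinge [0.76778587 0.00994935 0.105     ] [0.76826624 0.01000412 0.10365085]
hinge [0.7656553 0.0387719 0.105    ] [0.76450335 0.03855879 0.10825213]
lid [0.6984 0.0973 0.1454]
lid [0.7013 0.0026 0.1386]
lid [0.6471 0.093  0.1706]
lid [ 0.649  -0.0074  0.1667]
lid [0.6289 0.0419 0.1765]
lid [0.7279 0.0649 0.1277]
lid [0.7283 0.0332 0.1273]
lid [0.6091 0.0654 0.1871]
lid [0.6056 0.0373 0.1888]
```

The steel clip's tab is at (0.393, -0.271) with yaw -0.455 rad. The pin is at (0.561, 0.056), the mill's yaw is about -0.08 rad, and the lid is at about 0.46 rad. The lid's press point is near (0.637, 0.05, 0.174). I'll go above it first, with the wrist turned to suit the later grasp.

Request:
{"op": "drive_tool", "data": {
  "travel": [
    [45,59.7,0],
    [45,59.7,0],
    [45,59.7,0],
    [45,59.7,0],
    [45,59.7,0],
    [45,59.7,0],
    [45,59.7,0],
    [45,59.7,0],
    [45,59.7,0],
    [45,59.7,0],
    [45,59.7,0],
    [45,59.7,0]
  ],
  "rot": [
    [0,0,2.376],
    [0,0,2.376],
    [0,0,2.376],
    [0,0,2.376],
    [0,0,2.376],
    [0,0,2.376],
    [0,0,2.376],
    [0,0,2.376],
    [0,0,2.376],
    [0,0,2.376],
    [0,0,2.376],
    [0,0,2.376]
  ],
  "jaw": [0,0,0,0,0,0,0,0,0,0,0,0]
}}

```text
t: 1.6
ee_pos: [0.6266, 0.0514, 0.2418]
tcp_rot: [-0.89, -3.013, 0.0]
ft_force: [1.4, -1.0, 0.9]
opening: -0.0002
grip_force: 0.0
```

Request:
{"op": "drive_tool", "data": {
  "travel": [
    [0,0,-4.5],
    [0,0,-6],
    [0,0,-7.5],
    [0,0,-9],
    [0,0,-10],
    [0,0,-11],
    [0,0,-11.8],
    [0,0,-12.2],
    [0,0,-12.4],
    [0,0,-12.4]
  ],
  "rot": [
    [0,0,0.1],
    [0,0,0.1],
    [0,0,0.1],
    [0,0,0.1],
    [0,0,0.1],
    [0,0,0.1],
    [0,0,0.1],
    [0,0,0.1],
    [0,0,0.1],
    [0,0,0.1]
  ],
  "jaw": [0,0,0,0,0,0,0,0,0,0]
}}

```text
t: 2.85
ee_pos: [0.626, 0.0496, 0.1184]
tcp_rot: [0.748, 3.051, 0.001]
ft_force: [1.0, -0.2, 0.3]
opening: 0.0001
grip_force: 0.0
```

Request:
{"op": "drive_tool", "data": {
  "travel": [
    [0,0,-0.2],
    [0,0,-0.4],
    [0,0,-0.5],
    [0,0,-0.5]
  ],
  "rot": [
    [0,0,0],
    [0,0,0],
    [0,0,0],
    [0,0,0]
  ],
  "jaw": [0,0,0,0]
}}

```text
t: 3.35
ee_pos: [0.6263, 0.0497, 0.116]
tcp_rot: [0.747, 3.049, 0.001]
ft_force: [-5.2, 0.2, 13.7]
opening: 0.0002
grip_force: 6.7
```

Run:
```python
from h import *
b=snap('top');w=snap('wrist');a=snap('scene')
print(r.state()['ft_force'],r.state()['ee_pos'],w['cam_to_world'].round(3))
cv2.imwrite('pics/4.png',np.hstack([cv2.resize(b['img'][100:240,160:300],(400,400),interpolation=cv2.INTER_CUBIC),cv2.resize(a['img'][150:290,210:350],(400,400),interpolation=cv2.INTER_CUBIC)]))
```

```text
[-5.83874556 -0.23296136 12.94142419] [0.62626904 0.04965374 0.11595653] [[ 0.462  0.855  0.237  0.567]
 [ 0.887 -0.446 -0.123  0.081]
 [ 0.001  0.267 -0.964  0.248]
 [ 0.     0.     0.     1.   ]]
```

View pics/4.png

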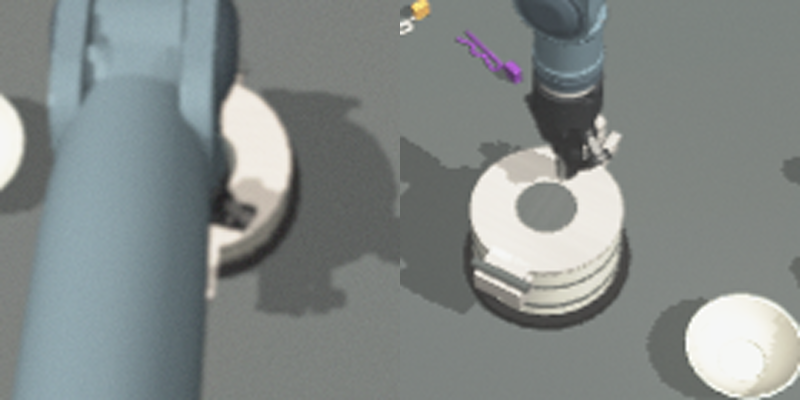

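The lid lies level with a reading of 13 N against its stop, and the fingertips are at 0.105 m, so it is shut. I'll back off to a pose where the wrist camera sees the pin.

Request:
{"op": "drive_tool", "data": {
  "travel": [
    [0,0,5],
    [0,0,8],
    [-4,0,11],
    [-9,0.5,11],
    [-9,0.5,11],
    [-9,0.5,11]
  ],
  "rot": [
    [0,0,0],
    [0,0,0.1],
    [0,0,0.25],
    [0,0,0.4],
    [0,0,0.4],
    [0,0,0.4]
  ],
  "jaw": [0,1,3,4,4,4]
}}

```text
t: 4.25
ee_pos: [0.5364, 0.0545, 0.2236]
tcp_rot: [0.128, 3.138, 0.0]
ft_force: [1.1, -0.0, -0.4]
opening: 0.0399
grip_force: 0.0
```

Run:
```python
from h import *
w=snap('wrist');s=r.state();print(s['ee_pos'],s['tcp_rot'])
cv2.imwrite('pics/5.png',cv2.resize(w['img'],(800,600),interpolation=cv2.INTER_CUBIC))
```

```text
[0.53716815 0.05445238 0.22372805] [1.27757691e-01 3.13695177e+00 2.10638151e-04]
```

View pics/5.png

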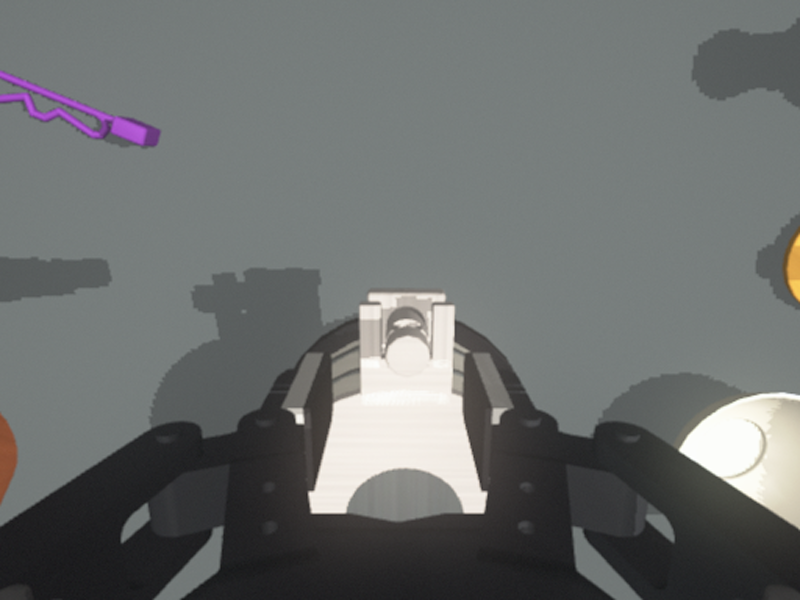

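Seen from the wrist, the shut lid's fork straddles the pin. The pin's top disc is centred at (408,354) and the prong fronts run from (360,304) to (453,304). The fork is almost square to the image, so the mill's yaw is close to -0.08.

Run:
```python
from h import *
w=load('wrist');g=.64;q=lambda x,y:(x*g-.18,y*g-.18)
print('pin',pt(w,*q(408,354),.134),pt(w,*q(408,354)))
l=pt(w,*q(360,304),.105);rr=pt(w,*q(453,304),.105);print(l,rr,pt(w,*q(370,308)),pt(w,*q(443,308)))
d=rr-l;print('yaw from fork',np.arctan2(d[1],d[0])+np.pi/2,np.linalg.norm(d))
# lid inner disc centre & pin line via depth mask of lid top
K,T=w['K'],w['cam_to_world'];V,U=np.mgrid[:384,:512];D=w['depth']
P=np.einsum('ij,hwj->hwi',T[:3,:3],np.dstack([(U-K[0,2])/K[0,0]*D,(V-K[1,2])/K[1,1]*D,D]))+T[:3,3]
m=(abs(P[...,2]-.134)<.003)&(D>0)&(abs(U-261)<25)&(abs(V-226)<25)
print('pin top mean',P[m].mean(0),m.sum(),np.ptp(P[m],0))
m=(abs(P[...,2]-.105)<.004)&(D>0)&(V<248)&(V>180);q=P[m]
print('fork',m.sum(),q.mean(0))
for x0 in np.arange(.545,.60,.006):
    k=q[abs(q[:,0]-x0)<.003]
    if len(k)>5: print(round(x0,3),k[:,1].min().round(4),k[:,1].max().round(4),((k[:,1].min()+k[:,1].max())/2).round(4))
```

```text
pin [0.56141284 0.05808433 0.134     ] [0.56114339 0.05809201 0.13465294]
[0.54349953 0.03495238 0.105     ] [0.54741576 0.08319589 0.105     ] [0.54589787 0.03998473 0.10563035] [0.54886444 0.07781865 0.10596619]
yaw from fork 3.0605938030919075 0.04840220160768652
pin top mean [0.5612655 0.0579955 0.1344228] 631 [0.02137766 0.02107903 0.00520768]
fork 1962 [0.570301   0.05699546 0.10549018]
0.545 0.0344 0.0836 0.059
0.551 0.0338 0.0842 0.059
0.557 0.0331 0.0831 0.0581
0.563 0.0327 0.0828 0.0577
0.569 0.0328 0.0823 0.0576
0.575 0.0322 0.0821 0.0572
0.581 0.0316 0.0809 0.0562
0.587 0.0309 0.0807 0.0558
0.593 0.0318 0.0802 0.056
```

Request:
{"op": "drive_tool", "data": {
  "travel": [
    [-8.9,-35.2,0],
    [-8.9,-35.2,0],
    [-8.9,-35.2,0],
    [-8.9,-35.2,0],
    [-8.9,-35.2,-3],
    [-8.9,-35.2,-8],
    [-8.9,-35.2,-8],
    [-8.9,-35.2,-8],
    [-8.9,-35.2,-8]
  ],
  "rot": [
    [0,0,-0.373],
    [0,0,-0.373],
    [0,0,-0.373],
    [0,0,-0.373],
    [0,0,-0.373],
    [0,0,-0.373],
    [0,0,-0.373],
    [0,0,-0.373],
    [0,0,-0.373]
  ],
  "jaw": [4,4,4,4,4,4,4,4,4]
}}

```text
t: 5.42
ee_pos: [0.4483, -0.2971, 0.1446]
tcp_rot: [0.704, 3.06, -0.0]
ft_force: [0.7, 0.1, 0.0]
opening: 0.0404
grip_force: 0.0
```

Run:
```python
from h import *
w=snap('wrist');s=r.state();print(s['ee_pos'],s['tcp_rot'])
cv2.imwrite('pics/6.png',cv2.resize(w['img'],(800,600),interpolation=cv2.INTER_CUBIC))
print(proj(w,(0.393,-.271,.022)))
```

```text
[ 0.44845089 -0.29703696  0.14492711] [ 7.03323995e-01  3.05927002e+00 -1.09020496e-03]
[252.48867825 105.99204363]
```

View pics/6.png

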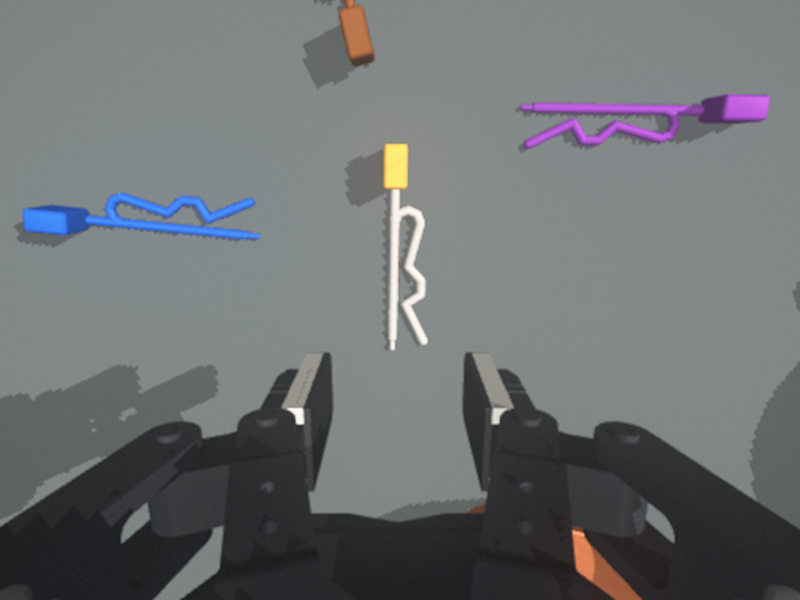

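The steel cotter is plainly visible, with its tab top centred at (396.5,165) and its leg running from (395,195) to its tip at (391.5,347). The bow is on its +y side.

Run:
```python
from h import *
w=load('wrist');g=.64;q=lambda x,y:(x*g-.18,y*g-.18)
t=pt(w,*q(396.3,165),.022);print('tab',t,pt(w,*q(396.3,165)))
tip=pt(w,*q(391.5,347),.0025);m=pt(w,*q(395,198),.0025);d=tip-m
print(m,tip,'leg yaw',np.arctan2(d[1],d[0]),'tab-tip',np.arctan2(*(tip-t)[1::-1]),np.linalg.norm((tip-t)[:2]))
s=r.state();a=s['tcp_rot'];print('tool yaw',2*np.arctan2(a[1],a[0]))
y=np.arctan2(d[1],d[0]);print('tab from tip',tip[:2]-.104*np.array([np.cos(y),np.sin(y)]))
```

```text
tab [ 0.39294029 -0.27014856  0.022     ] [ 0.3929357  -0.27014567  0.02224588]
[ 0.40847297 -0.27853512  0.0025    ] [ 0.48463328 -0.31792608  0.0025    ] leg yaw -0.4773215342970215 tab-tip -0.4803530583106438 0.10339388785329383
tool yaw 2.6896471887420117
tab from tip [ 0.3922575 -0.2701483]
```

Request:
{"op": "drive_tool", "data": {
  "travel": [
    [-5.6,2.7,-2],
    [-5.6,2.7,-7],
    [-5.6,2.7,-11],
    [-5.6,2.7,-12.5],
    [-5.6,2.7,-12.95],
    [-5.6,2.7,-12.95],
    [-5.6,2.7,-12.95],
    [-5.6,2.7,-12.95],
    [-5.6,2.7,-12.95],
    [-5.6,2.7,-12.95]
  ],
  "rot": [
    [0,0,-0.026],
    [0,0,-0.026],
    [0,0,-0.026],
    [0,0,-0.026],
    [0,0,-0.026],
    [0,0,-0.026],
    [0,0,-0.026],
    [0,0,-0.026],
    [0,0,-0.026],
    [0,0,-0.026]
  ],
  "jaw": [3,3,3,3,3,1,0.8,0.8,0.8,0.8],
  "squeeze": 60
}}

```text
t: 6.72
ee_pos: [0.392, -0.2711, 0.0151]
tcp_rot: [0.746, 3.049, -0.001]
ft_force: [-0.1, 1.2, 6.5]
opening: 0.0106
grip_force: 60.8
```

Request:
{"op": "drive_tool", "data": {
  "travel": [
    [0,0,2],
    [0,0,7],
    [1,5,11.15],
    [2,11,11.15],
    [3,17,11.15],
    [4,23,11.15],
    [4,29,11.15],
    [4,34,11.15],
    [4,34,11.15],
    [4,34,11.15],
    [4,34,11.15]
  ],
  "rot": [
    [0,0,0],
    [0,0,0],
    [0,0,0.05],
    [0,0,0.1],
    [0,0,0.2],
    [0,0,0.3],
    [0,0,0.4],
    [0,0,0.4],
    [0,0,0.4],
    [0,0,0.4],
    [0,0,0.4]
  ],
  "jaw": [0.8,0.8,0.8,0.8,0.8,0.8,0.8,0.8,0.8,0.8,0.8]
}}

```text
t: 8.1
ee_pos: [0.4311, 0.0683, 0.1254]
tcp_rot: [0.129, 3.139, -0.0]
ft_force: [0.3, -0.1, -0.1]
opening: 0.0102
grip_force: 60.0
```

Run:
```python
from h import *
w=snap('wrist');a=snap('scene');b=snap('top');s=r.state();print(s['ee_pos'],s['tcp_rot'],s['opening'],s['ft_force'])
u,v=proj(a,(.5,.063,.114)).astype(int);print(u,v)
c=cv2.resize(a['img'][v-35:v+35,u-35:u+35],(380,380),interpolation=cv2.INTER_CUBIC)
W=cv2.resize(w['img'],(400,300))
x,y=proj(b,(.5,.063,.114)).astype(int);d=cv2.resize(b['img'][y-35:y+35,x-35:x+35],(400,300),interpolation=cv2.INTER_CUBIC)
o=np.zeros((600,800,3),np.uint8);o[:300,:400]=W;o[300:,:400]=d;o[:380,400:780]=c;print(u,v,x,y)
cv2.imwrite('pics/7.png',o)
```

```text
[0.43097521 0.06843404 0.12533801] [ 1.28869747e-01  3.13893196e+00 -3.83107317e-05] 0.01019749604969849 [ 0.33158335  0.12518553 -0.55451231]
286 183
286 183 223 218
```

View pics/7.png

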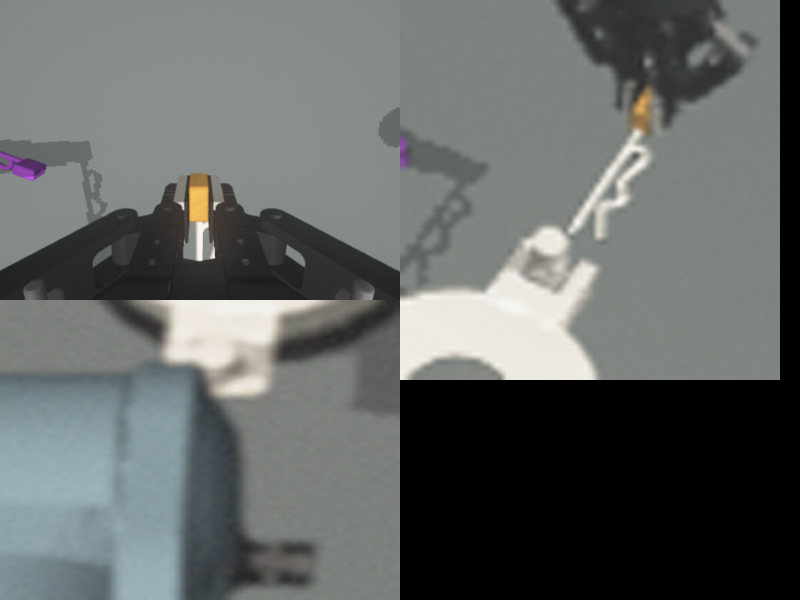

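The clip is held straight, with the tab between the pads. In the scene crop, the leg tip is at (572,232) and the pin top's centre at about (550,241). I'll check this against the projected positions.

Run:
```python
from h import *
a=load('scene');w=load('wrist')
k=380/70;f=lambda p:(proj(a,p)-[251,148]+.5)*k+[400,0]
E=np.array([.4311,.0684]);x=np.array([.9967,-.081])
for dz in(.109,.114,.119):
  print(dz,'tip',f([*(E+.104*x),dz]),'leg30',f([*(E+.02*x),dz]))
print('pin top c',f((.5613,.058,.134)),'tab top',f([*E,.1335]))
g=1.28
print('pinned tab in wrist: proj top ctr', proj(w,[*E,.1335])/g,'tab bottom rear',proj(w,[*(E-.011*x),.1115])/g)
np.set_printoptions(precision=4,suppress=True)
for v in(230,240,250,260,270): print(v,w['depth'][v,235:275:3])
```

```text
0.109 tip [567.93201699 237.09403329] leg30 [629.74073341 146.78128325]
0.114 tip [568.16518974 232.00656669] leg30 [630.11235211 141.61996782]
0.119 tip [568.39948775 226.89454865] leg30 [630.48571555 136.43442014]
pin top c [548.82804489 241.32757395] tab top [645.95792076 100.39446553]
pinned tab in wrist: proj top ctr [197.59247852 203.68745992] tab bottom rear [197.73757123 170.35849539]
230 [0.1415 0.1401 0.1402 0.1444 0.1435 0.1439 0.1444 0.1433 0.1452 0.1437
 0.1447 0.141  0.1411 0.1416]
240 [0.1318 0.1322 0.1302 0.1367 0.1361 0.1358 0.1363 0.1348 0.1354 0.1349
 0.1364 0.1308 0.1308 0.1299]
250 [0.123  0.1224 0.1251 0.137  0.1365 0.1368 0.1368 0.1368 0.1366 0.1364
 0.1362 0.1249 0.     0.1228]
260 [0.1165 0.1166 0.1256 0.1382 0.1379 0.1372 0.138  0.1384 0.1378 0.1376
 0.138  0.1245 0.1168 0.1154]
270 [0.1158 0.1179 0.1257 0.1395 0.1407 0.1387 0.1395 0.1397 0.1382 0.1395
 0.1394 0.1251 0.1172 0.1157]
```

Run:
```python
from h import *
w=load('wrist');a=load('scene')
A=cv2.resize(w['img'][205:345,186:326],(400,400),interpolation=cv2.INTER_CUBIC)
B=cv2.resize(a['img'][160:200,275:315],(400,400),interpolation=cv2.INTER_CUBIC)
cv2.imwrite('pics/8.png',np.hstack([A,B]))
```

```text
(no output)
```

View pics/8.png

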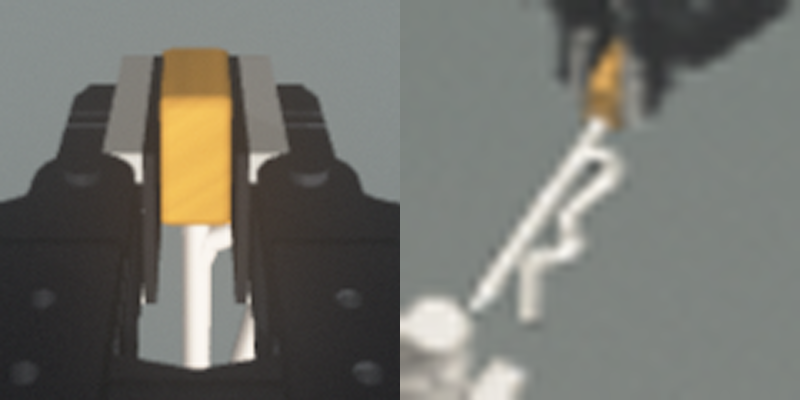

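The predicted and seen tip positions agree with the pin to about 1 mm, since both are off by the same 3 px. I'll insert slowly along the hole axis.

Request:
{"op": "drive_tool", "data": {
  "travel": [
    [0,0,0.06],
    [1.0,-0.08,0.06],
    [1.4,-0.11,0.06],
    [1.7,-0.14,0.06],
    [2.0,-0.16,0.06],
    [2.2,-0.18,0.06]
  ],
  "rot": [
    [0,0,0],
    [0,0,0],
    [0,0,0],
    [0,0,0],
    [0,0,0],
    [0,0,0]
  ],
  "jaw": [0.8,0.8,0.8,0.8,0.8,0.8]
}}

```text
t: 9.0
ee_pos: [0.453, 0.0677, 0.1259]
tcp_rot: [-0.125, -3.139, -0.0]
ft_force: [-0.2, -1.2, -0.6]
opening: 0.0105
grip_force: 60.0
```

Request:
{"op": "drive_tool", "data": {
  "travel": [
    [0.4,-0.03,0],
    [0.8,-0.06,0],
    [1.2,-0.1,0],
    [1.6,-0.13,0],
    [1.6,-0.13,0]
  ],
  "rot": [
    [0,0,0],
    [0,0,0],
    [0,0,0],
    [0,0,0],
    [0,0,0]
  ],
  "jaw": [0.8,0.8,0.8,0.8,0.8]
}}

```text
t: 9.62
ee_pos: [0.4693, 0.0664, 0.1259]
tcp_rot: [0.126, 3.139, 0.0]
ft_force: [0.5, 0.2, 0.2]
opening: 0.0105
grip_force: 60.0
```

The leg is in the hole with almost no force. I'll push on through the snap.

Request:
{"op": "drive_tool", "data": {
  "travel": [
    [0.5,-0.04,0],
    [1.0,-0.08,0],
    [1.4,-0.11,0],
    [1.8,-0.15,0],
    [2.2,-0.18,0],
    [2.5,-0.2,0],
    [2.5,-0.2,0]
  ],
  "rot": [
    [0,0,0],
    [0,0,0],
    [0,0,0],
    [0,0,0],
    [0,0,0],
    [0,0,0],
    [0,0,0]
  ],
  "jaw": [0.8,0.8,0.8,0.8,0.8,0.8,0.8]
}}

```text
t: 10.5
ee_pos: [0.4953, 0.0644, 0.1262]
tcp_rot: [0.125, 3.137, 0.0]
ft_force: [0.6, 1.0, -0.4]
opening: 0.0101
grip_force: 59.9
```

Run:
```python
from h import *
a=snap('scene');w=snap('wrist');s=r.state();print(s['ee_pos'],s['ft_force'])
A=cv2.resize(w['img'][205:345,186:326],(400,400),interpolation=cv2.INTER_CUBIC)
B=cv2.resize(a['img'][165:205,260:300],(400,400),interpolation=cv2.INTER_CUBIC)
cv2.imwrite('pics/9.png',np.hstack([A,B]))
```

```text
[0.49508977 0.06435893 0.1262935 ] [1.3204478  0.26281654 0.07258126]
```

View pics/9.png

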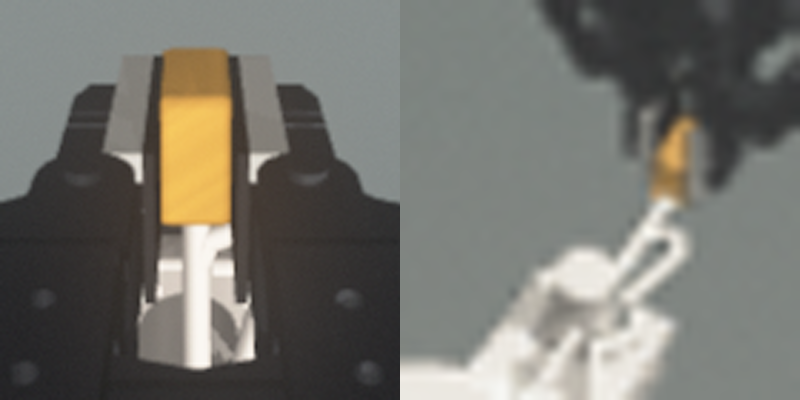

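In the picture the leg shows beyond the pin, with the bow alongside the pin on its +y side. The clip has not slipped in the grip, and the force has dropped back to about 1 N. I'll release and rise.

Request:
{"op": "drive_tool", "data": {
  "travel": [
    [0,0,0],
    [0,0,0],
    [0,0,0],
    [0,0,2],
    [0,0,6],
    [-5,0,11],
    [-11,0,15],
    [-17,-3,15],
    [-17,-9,15],
    [-17,-15,15],
    [-17,-15,15]
  ],
  "rot": [
    [0,0,0],
    [0,0,0],
    [0,0,0],
    [0,0,0],
    [0,0,0],
    [0,0,0],
    [0,0,0],
    [0,0,0],
    [0,0,0],
    [0,0,0],
    [0,0,0]
  ],
  "jaw": [2,4,4,4,4,4,4,4,4,4,4]
}}

```text
t: 11.98
ee_pos: [0.3235, -0.0893, 0.2763]
tcp_rot: [0.14, 3.137, -0.002]
ft_force: [-0.4, 0.5, -0.8]
opening: 0.04
grip_force: 0.0
```

Run:
```python
from h import *
a=snap('scene');b=snap('top');s=r.state();print(s['ee_pos'],s['ft_force'],s['t'])
A=cv2.resize(b['img'][165:225,200:260],(400,400),interpolation=cv2.INTER_CUBIC)
B=cv2.resize(a['img'][165:205,260:300],(400,400),interpolation=cv2.INTER_CUBIC)
cv2.imwrite('pics/10.png',np.hstack([A,B]))
x=np.array([.9967,-.081]);H=np.array([.5613,.058])
for n,s,o,k,e in(('top',b,(200,165),400/60,0),('scene',a,(260,165),10,400)):
  f=lambda p:((proj(s,p)-o+.5)*k+[e,0]).round(0)
  print(n,'pin',f([*H,.134]),'tip',f([*(H+.038*x),.114]),'tab',f([*(H-.066*x),.1335]))
```

```text
[ 0.32361    -0.08607559  0.27590849] [-0.10504106  0.57292293 -0.90020252] 12.075
top pin [169. 203.] tip [183. 120.] tab [152. 366.]
scene pin [584. 275.] tip [528. 392.] tab [677. 141.]
```

View pics/10.png

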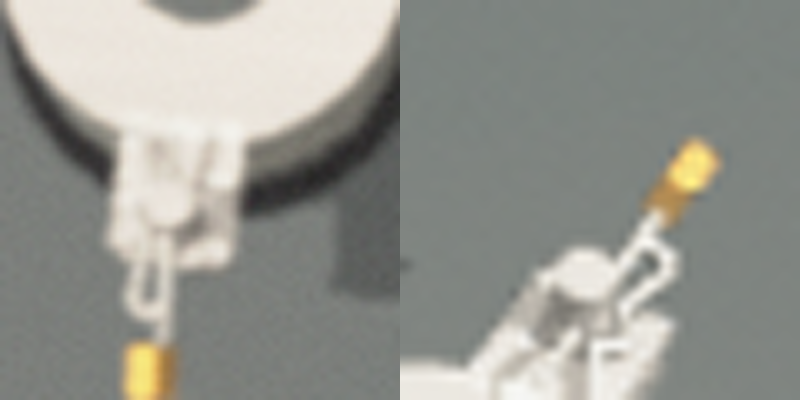

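The clip sits in the pin with its tab drooping slightly. I'll measure the droop and seating from depth before handing in.

Run:
```python
from h import *
for n in('top','scene'):
  s=load(n);K,T=s['K'],s['cam_to_world'];V,U=np.mgrid[:384,:512];D=s['depth']
  P=np.einsum('ij,hwj->hwi',T[:3,:3],np.dstack([(U-K[0,2])/K[0,0]*D,(V-K[1,2])/K[1,1]*D,D]))+T[:3,3]
  h=cv2.cvtColor(s['img'],cv2.COLOR_BGR2HSV)
  m=(h[...,0]>10)&(h[...,0]<32)&(h[...,1]>110)&(P[...,0]>.44)&(P[...,0]<.54)&(abs(P[...,1]-.06)<.03)&(P[...,2]>.06)
  q=P[m];print(n,len(q),q.mean(0).round(4),q.min(0).round(4),q.max(0).round(4));
  print(q[np.argsort(-q[:,2])][:12].round(4))
  i=abs(P-[.5613,.058,.134]).max(-1)<.009;print('pin',P[i].mean(0).round(4),i.sum())
s=load('top')
for u,v in((148,372),): print(pt(s,200+u/6.67-.5,165+v/6.67-.5,w=0),pt(s,200+u/6.67-.5,165+v/6.67-.5,.127))
```

```text
top 51 [0.4945 0.0657 0.117 ] [0.4849 0.0583 0.1034] [0.5036 0.074  0.1253]
[[0.4896 0.0648 0.1253]
 [0.5032 0.0679 0.1238]
 [0.5031 0.0706 0.1238]
 [0.5005 0.0652 0.1235]
 [0.5005 0.0679 0.1233]
 [0.4953 0.0652 0.1224]
 [0.5034 0.0654 0.1221]
 [0.4926 0.0731 0.1221]
 [0.498  0.0679 0.122 ]
 [0.4981 0.0626 0.1218]
 [0.5036 0.0628 0.121 ]
 [0.4928 0.0652 0.121 ]]
pin [0.5612 0.0582 0.1326] 47
scene 22 [0.4988 0.0675 0.1186] [0.4828 0.0613 0.1102] [0.5079 0.0722 0.127 ]
[[0.5029 0.0697 0.127 ]
 [0.492  0.0653 0.1235]
 [0.4906 0.0684 0.1234]
 [0.4972 0.0639 0.1231]
 [0.4954 0.0668 0.1227]
 [0.5072 0.0717 0.1222]
 [0.4995 0.0649 0.121 ]
 [0.4964 0.0709 0.1205]
 [0.5016 0.0695 0.1203]
 [0.5029 0.0664 0.1201]
 [0.4898 0.0719 0.1191]
 [0.5079 0.0613 0.1178]]
pin [0.5627 0.0571 0.133 ] 22
[0.49482005 0.06616171 0.12047567] [0.49402678 0.0655717  0.127     ]
```

The droop is about 0.17 rad (limit 0.3), the seat point is within about 2 mm of the hole centre, and the gripper is clear. I'm handing the job in.

```bash
python3 -c "
from station import r
print(r.sign_off())"
```

```text
the job is handed in; nothing more can be done
None
```

The job is handed in, with no verdict returned: the lid is shut, and by my last measurements the steel cotter is home in the pin (seat within about 2 mm, droop about 0.17 rad) and released; I did not measure the bow angle.

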